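# Index the carving turntable by one turn of its hand wheel

### The job

Bring the next face of the clamped wood block round for carving: with your fingertips, push the hand wheel by its upright orange handle clockwise (seen from above) through exactly one full turn, until the handle is back at the red mark, then move clear. Only push the handle, gently; do not grip it, and leave the mallet, tin, offcut and chisel on the bench where they are.

Things in the scene. Friction and masses are not known exactly. Their poses are not given: they have to be found in the camera images.
- wheel_axis (a point): Centre of the level steel hand wheel on its upright axis, 95 mm above the bench. The rim is a 16 mm round bar on a circle of radius 75 mm (top 103 mm above the bench), with three 14 mm spokes and a 40 mm hub, top 113 mm above the bench. It sits on a round green gear housing of radius 100 mm, 70 mm high. Fixed during a run; nothing stands above the wheel
- handle: Upright orange handle on the rim at a spoke's end: a grip spinning freely on its own pin, 20 mm in diameter (26 mm steel collar on the lowest 4 mm), 52 mm tall. Origin at the centre of its foot, 75 mm from the wheel's axis, 101 mm above the bench; top 153 mm above the bench. Push it from behind along its 75 mm circle, tips just above the hub, gripper body above the handle's top
- red_mark (a point): Middle of the red pointer lying radially on the housing's edge, 34 by 12 mm, 105 mm from the wheel's axis, 73 mm above the bench. The handle stands over this direction at the start and after each full turn
- wheel (a joint): Angle of the hand wheel in rad: 0 at the start (handle at the red mark), growing clockwise as seen from above; 6.283 is one full turn. Pushing takes about 4 N at the handle; friction stops the wheel where it is left, with no spring or detent. It turns freely past one turn
- turntable (a joint): Angle of the turntable in rad, 0 at the start, growing clockwise seen from above: geared to the wheel, it turns a quarter as far (1.571 after one turn of the wheel)
- stand: The turntable's heavy fixed frame. Origin on the bench under the wheel's axis; its x and y axes lie in the bench plane and the turntable's axis is 270 mm from the origin along its +y. The turntable (170 mm across) carries an upright wood block, 80 mm square, whose carved top ends 242 mm above the bench; with its jaws it stays at least 200 mm from the wheel's axis
- mallet: Wooden mallet standing on its head: head 70 mm across and 80 mm high, handle 26 mm across, 160 mm tall in all. Origin at the centre of its underside. Loose; leave alone
- wax_tin: Round metal tin, 64 mm across, 45 mm high. Origin at the centre of its underside. Loose; leave alone
- offcut: Pale wood offcut 70 x 45 x 35 mm lying flat. Origin at the centre of its underside. Loose; leave alone
- chisel: Chisel lying on the bench, 220 mm long (x from -110 at the end of its wooden handle to +110 mm at the edge), handle 26 mm thick. Origin on the bench side, mid-length. Loose; leave alone

How it is judged (in metres and radians):
On the way, in this order (a step that is already met when the one before it is completed fails the run):
1. the fingers push the handle, a quarter to half of the way round (value of joint wheel between 1.5 and 3.6 rad and contact force between the fingers and handle above 0.5 N).
2. the fingers push the handle on, past three quarters of the turn (value of joint wheel above 4.7 rad and contact force between the fingers and handle above 0.5 N).
At the end, for the whole second after the job is handed in: The hand wheel rests at one full turn clockwise from its start, within 0.15 rad (about 11 mm at the handle), the turntable a quarter turn on; the mallet stands and mallet, tin, offcut and chisel are within 20 mm of where they were (value of joint wheel between 6.1332 and 6.4332 rad and velocity of joint wheel between -0.02 and 0.02 rad/s and value of joint turntable between 1.5 and 1.65 rad and distance of each of mallet, wax_tin, offcut, chisel from where it was at the start of the episode below 0.02 m and angle between mallet's own z axis and vertical below 0.1 rad); the robot touches nothing.
It fails at once if the wheel was turned the wrong way (value of joint wheel below -0.3 rad).
It fails at once if the wheel was run far past one turn (value of joint wheel above 7.0832 rad).
It fails at once if the handle was gripped or shoved hard (over 35 N from the fingers) (contact force between the fingers and handle above 35 N).
It fails at once if the mallet, tin, offcut or chisel was lifted or shoved away (distance of any of mallet, wax_tin, offcut, chisel from where it was at the start of the episode above 0.03 m or height (world z) of any of mallet, wax_tin, offcut, chisel above 0.012 m).
It also fails if it takes over 64 s, if anything falls off the work surface, if the arm or the gripper's body presses on something with over 40 N, if the wrist force passes 120 N, or if a joint passes its speed limit or range.

### The arm

A 6-joint arm with a two-finger parallel gripper is mounted at the origin on the work surface. World frame = base frame: x ahead of the robot, y to its left, z up, the work surface at z = 0. Lengths are in m, angles in degrees, forces in N, time in s.
With the tool pointing down it reaches from about 0.275 to 0.75 m from the base axis. Payload 10.2 kg.
Tool frame: the origin (TCP) lies at the very end of the fingers, on their centre line; the grasp point (between the pads) lies 19 mm behind it (manip.pinch_z is the z of the grasp point in the tool frame, in m); z points along the fingers, y is the direction in which the jaws open and shut (so a half turn about z gives the same grasp; the last joint's range is limited). The gripper opens to 85 mm and grips with 20 to 120 N. Pads are 22 mm wide; open, the fingers measure 114 mm over their backs; the gripper's body (76 mm by 85 mm) begins 54 mm behind the grasp point. The pads swing forward as they close: fully open they stand 13 mm farther back than shut.
Start: joints at [56.872, 17.928, 85.812, -0, 76.261, -12.8], TCP at [0.182, 0.492, 0.231] pointing down, gripper open.
Joint ranges: [-168.41, 168.41], [-55.51, 124.54], [10.69, 146.95], [-70.63, 250.63], [1, 178], [-165.06, 165.06]. Speed limits (degrees/s): [136.94, 136.94, 172.46, 180, 180, 180].

### API

Orientations are given as a 3x3 rotation matrix whose columns are the frame's x, y, z axes.
In Python, from station import manip gives the robot as it stands. The module is installed in compiled form; this text tells all that it offers.
- The arm moves only by the tool arm_command, never from a script. Its argument "targets" is a list of rows, each a list of 5 numbers: the finger opening in mm, from 0 to 85.4, then the shift along the tool's x, y, z in mm, then the turn about the tool's z in rad. A call has 1 to 8 rows; each row is the pose to reach, as a shift and turn from the pose commanded when the call began, along the tool's axes at that moment; what a row does not reach only later rows make up. A row lasts 1/10 s, in which the tool goes at most 50 mm and 8.59 degrees, less where a joint would pass 70% of its speed; a pose out of reach is approached as far as the arm can. A call with a gripper value outside its range is refused whole. The fingers move at their own pace and stop on an object; the grip force is fixed at half the most. Time passes only in rows, so rows that repeat a pose let the fingers close. It gives the time, the measured TCP pose, the force and the opening at its end, in the units of the state.
- manip.observe(): the state, without advancing time (a new reading comes with each control period).
- manip.get_image(name): name is "side" or "top" or "wrist"; returns a dict with "pixels" (480x640x3 uint8, blue, green, red), "fov_y" (degrees; the focal length in pixels is half the picture's height over the tangent of half this angle, whatever the lens; pixels are square), "cx", "cy" (the principal point, pixels), "R" (3x3) and "t" (3): a world point X has camera coordinates R X + t. Camera axes: x right, y down, z forward; pixel columns grow to the right and rows downward; lengths in m; the calibration is good to about 2 mm. A picture is of the moment at which its call begins. There is no depth.
- manip.close_job(): hands the job in, once; it reports no verdict.
The state is a dict: "time": time; "joint_positions": joint angles; "qvel": joint speeds; "tau": joint torques, N m; "ee_pos": TCP position; "tcp_rot": TCP orientation; "contact_force": force on the tool from outside, world axes, zero at the start; "moment": the same for the moment, N m; "finger_gap": opening from 0.0 (shut) to 1.0 (fully open).
Only numpy, scipy, OpenCV 4.12 (cv2) and the standard library are available. Lean on these libraries where they do the work, as an engineer would, in place of code of your own. Each camera call takes 0.05 s, during which the arm holds its last target.

## Working session

There is one attempt and no reset: what is moved stays moved. The work goes in short steps, Python scripts to look and compute and a tool call to move; the robot and the scene stay as the last step left them, time stands still between calls to the robot, and variables do not carry over. Pictures are saved under pics/ and viewed, and the job is handed in when it is done.

Besides the shell and the picture viewer there is one more tool, called after "Call:" in YAML: its name, and indented under it one key for each argument. arm_command: Moves the arm, as the interface text tells. Its arguments: {"type":"object","properties":{"targets":{"type":"array","items":{"type":"array","items":{"type":"number"}}}},"required":["targets"]}

```bash
mkdir -p pics; python3 - <<'E'
from station import manip
import cv2
s=manip.observe()
print({k:(v if not hasattr(v,'round') else v) for k,v in s.items()}, manip.pinch_z)
for n in ["top","side","wrist"]:
    im=manip.get_image(n); cv2.imwrite(f"pics/{n}0.png",im["pixels"]); print(n,im["fov_y"],im["cx"],im["cy"],im["R"],im["t"])
E
```

```text
{'time': 0.0, 'joint_positions': array([ 5.68744724e+01,  1.79603741e+01,  8.58535422e+01,  1.85248115e-04,
        7.62599382e+01, -1.27994538e+01]), 'qvel': array([0.08156243, 0.04370547, 0.03340783, 0.0437084 , 0.03678676,
       0.05740125]), 'tau': array([ 2.82311421e-04, -4.12270582e+01, -2.59739292e+01, -1.81362025e-04,
        4.15352115e-03, -2.74273138e-07]), 'ee_pos': array([0.1822326 , 0.49209211, 0.23072983]), 'tcp_rot': array([[-9.37730587e-01,  3.47362702e-01, -7.07038971e-04],
       [ 3.47363301e-01,  9.37730012e-01, -1.07779289e-03],
       [ 2.88626613e-04, -1.25627875e-03, -9.99999169e-01]]), 'contact_force': array([-0.15710002, -0.26870823, -0.59904947]), 'moment': array([-0.02272826,  0.00587687, -0.00745575]), 'finger_gap': 1.0021167492393817} -0.0187
top 48.45446382069844 314.4800281492819 233.65824765119442 [[-0.02244007 -0.99950681  0.0219679 ]
 [-0.99426658  0.02001378 -0.10504011]
 [ 0.10454865 -0.02419906 -0.99422532]] [-0.00721084  0.52712882  0.9939669 ]
side 42.591865320105704 316.4505742552552 236.45596703552786 [[ 0.96926188 -0.24560422  0.01449074]
 [-0.16728458 -0.70107653 -0.69318653]
 [ 0.18040866  0.6694552  -0.72061255]] [-0.5058311   0.14475395  1.16921903]
wrist 59.322164688862465 326.9439459854694 234.0770282546698 [[ 3.48214151e-01  9.37414667e-01 -8.04472307e-04]
 [ 8.97997013e-01 -3.33325494e-01  2.87220263e-01]
 [ 2.68976336e-01 -1.00736574e-01 -9.57864225e-01]] [-0.52495857 -0.03627719  0.37957315]
```

View pics/top0.png

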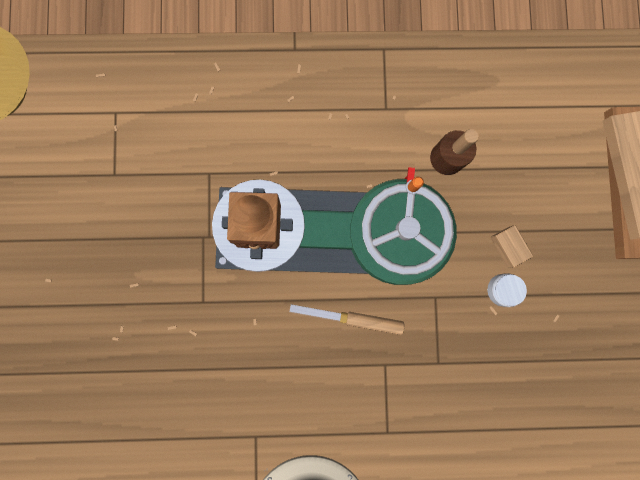

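View pics/side0.png

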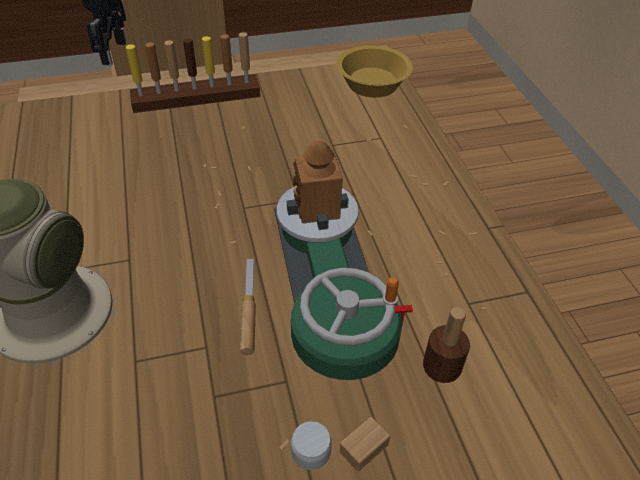

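View pics/wrist0.png

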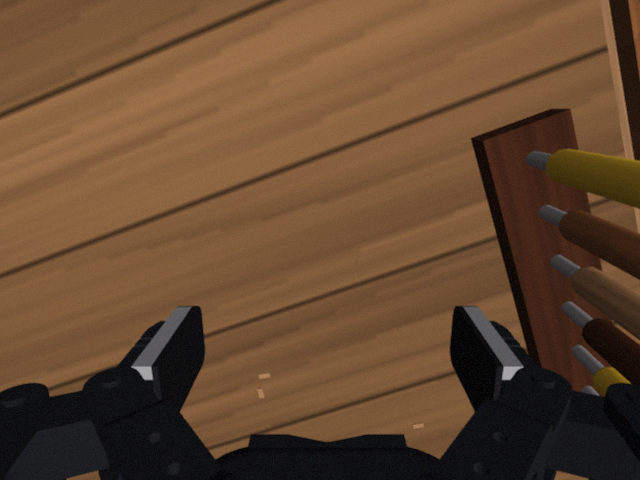

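The top view shows the hub at about (409,229), the orange handle's top at (416,184), the red mark at (411,174), the mallet at upper right and the tin and offcut to the right. In the side view the hub is at about (347,303) and the handle at (391,291). I'll measure these next.

```bash
cat > h.py <<'E'
import numpy as np, cv2
from station import manip
def cam(im):
    f=240/np.tan(np.radians(im["fov_y"])/2); return f,im["cx"],im["cy"],np.array(im["R"]),np.array(im["t"])
def onplane(im,uv,z):
    f,cx,cy,R,t=cam(im); C=-R.T@t; d=R.T@np.array([(uv[0]-cx)/f,(uv[1]-cy)/f,1.]); return C+d*(z-C[2])/d[2]
def proj(im,X):
    f,cx,cy,R,t=cam(im); c=R@np.array(X)+t; return np.array([cx+f*c[0]/c[2],cy+f*c[1]/c[2]])
def tri(ims,uvs):
    A=np.zeros((3,3));b=np.zeros(3)
    for im,uv in zip(ims,uvs):
        f,cx,cy,R,t=cam(im);C=-R.T@t;d=R.T@np.array([(uv[0]-cx)/f,(uv[1]-cy)/f,1.]);d/=np.linalg.norm(d)
        P=np.eye(3)-np.outer(d,d);A+=P;b+=P@C
    return np.linalg.solve(A,b)
def comps(m,n=3,a=6):
    k,l,s,c=cv2.connectedComponentsWithStats(m.astype(np.uint8)); o=sorted(range(1,k),key=lambda i:-s[i,4])[:n]
    return [(s[i].tolist(),c[i].round(2).tolist(),l==i) for i in o if s[i,4]>=a]
def masks(im):
    h=cv2.cvtColor(im["pixels"],cv2.COLOR_BGR2HSV);H,S,V=[h[...,i].astype(int) for i in range(3)]
    return dict(orange=(H>=6)&(H<=14)&(S>205)&(V>120), red=((H<5)|(H>174))&(S>190)&(V>110), green=(H>65)&(H<90)&(S>110), grey=(S<40)&(V>110))
E
python3 - <<'E'
from h import *
np.set_printoptions(precision=4,suppress=True)
for n in ["top","side"]:
    im=manip.get_image(n);M=masks(im)
    for k,m in M.items():
        for s,c,l in comps(m): print(n,k,s,c)
    # rim ellipse
    for s,c,l in comps(M["grey"],4):
        cs,_=cv2.findContours(l.astype(np.uint8),cv2.RETR_EXTERNAL,cv2.CHAIN_APPROX_NONE)
        q=max(cs,key=len)
        P=np.array([onplane(im,p[0].astype(float),.095) for p in q])[:,:2]
        cc,r=cv2.minEnclosingCircle(P.astype(np.float32)); e=cv2.fitEllipse(P.astype(np.float32)*1000)
        print("  grey comp",c,cc,r,e)
    for z in [.103]: print(n,"red on 73mm",[onplane(im,c,.073) for s,c,l in comps(M["red"],2)])
E
```

```text
top red [405, 168, 10, 14, 79] [410.08, 173.97]
top green [315, 214, 23, 20, 110] [323.63, 224.74]
top green [339, 214, 16, 15, 65] [345.03, 220.68]
top green [334, 231, 24, 13, 64] [343.83, 236.47]
top grey [212, 180, 93, 92, 3575] [259.63, 229.26]
top grey [362, 180, 92, 95, 3184] [407.34, 229.58]
top grey [264, 457, 93, 23, 1376] [309.91, 469.84]
  grey comp [259.63, 229.26] (0.5328870415687561, 0.08776575326919556) 0.0892658680677414 ((537.415771484375, 85.0916519165039), (163.70164489746094, 167.2157745361328), 47.534610748291016)
  grey comp [407.34, 229.58] (0.5291393995285034, -0.1832604855298996) 0.08570095896720886 ((525.303466796875, -183.64715576171875), (161.17689514160156, 163.88743591308594), 166.64553833007812)
  grey comp [309.91, 469.84] (0.09917239844799042, 0.00015101581811904907) 0.07858250290155411 ((114.45144653320312, -0.18573284149169922), (36.97342300415039, 165.267578125), 178.44285583496094)
  grey comp [506.64, 290.04] (0.4115743041038513, -0.3570970594882965) 0.03523081913590431 ((411.8893127441406, -357.3164367675781), (57.48402404785156, 69.9501953125)
[... 562 characters left out ...]
3438), (150.06922912597656, 153.33444213867188), 137.08251953125)
  grey comp [316.34, 218.55] (0.5377786159515381, 0.06443752348423004) 0.08293310552835464 ((538.8233642578125, 66.74465942382812), (148.9461212158203, 156.55844116210938), 154.43362426757812)
  grey comp [309.97, 440.1] (0.4075513482093811, -0.4100794792175293) 0.030840972438454628 ((407.248291015625, -408.5779113769531), (54.01007080078125, 58.8742561340332), 136.55197143554688)
  grey comp [249.16, 276.62] (0.37511417269706726, -0.07927727699279785) 0.042104776948690414 ((374.6764831542969, -79.1922378540039), (12.731931686401367, 119.49575805664062), 168.36355590820312)
side red on 73mm [array([ 0.6299, -0.1978,  0.073 ])]
```

```bash
python3 - <<'E'
from h import *
np.set_printoptions(precision=4,suppress=True)
ims={}
for n in ["top","side"]:
    im=manip.get_image(n);ims[n]=im
    h=cv2.cvtColor(im["pixels"],cv2.COLOR_BGR2HSV).astype(int)
    m=(h[...,0]>=6)&(h[...,0]<=16)&(h[...,1]>190)&(h[...,2]>150)
    for s,c,l in comps(m): print(n,"orange",s,c)
    mm=(h[...,2]<75)&(h[...,1]>100)&((h[...,0]<14)|(h[...,0]>172))
    for s,c,l in comps(mm,3): print(n,"dark",s,c)
cx=np.array([.5255,-.1835])
for n in ims: print(n,"proj hub",proj(ims[n],[*cx,.113]))
a=np.arctan2(-.1977+.1835,.630-.5255)
for n in ims: print(n,"proj handle top",proj(ims[n],[*(cx+.075*np.array([np.cos(a),np.sin(a)])),.153]), "foot", proj(ims[n],[*(cx+.075*np.array([np.cos(a),np.sin(a)])),.101]))
t=ims["top"]
print("mallet knob end z.16 from top (472,135)",onplane(t,(472,135),.16),"head (449,158) z~.04",onplane(t,(450,157),.04), "side", onplane(ims["side"],(456,315),.16))
# crop hub
for n,(u,v) in dict(top=(409,225),side=(350,305)).items():
    p=ims[n]["pixels"][v-60:v+60,u-70:u+90]; cv2.imwrite(f"pics/crop_{n}.png",cv2.resize(p,None,fx=5,fy=5,interpolation=cv2.INTER_CUBIC))
E
```

```text
top orange [408, 178, 15, 13, 68] [413.15, 185.21]
top dark [432, 155, 35, 20, 310] [445.26, 166.45]
top dark [431, 139, 11, 20, 84] [435.37, 149.74]
top dark [276, 231, 3, 15, 30] [277.27, 237.97]
side orange [388, 278, 9, 6, 31] [392.13, 280.35]
side dark [223, 0, 250, 38, 5421] [326.29, 12.96]
side dark [0, 0, 98, 63, 4537] [42.9, 29.06]
side dark [131, 78, 129, 35, 1506] [192.8, 96.24]
top proj hub [409.0703 227.4801]
side proj hub [345.6287 298.7161]
top proj handle top [417.8317 181.3382] foot [411.6373 187.1846]
side proj handle top [390.8124 280.4174] foot [387.7889 299.5291]
mallet knob end z.16 from top (472,135) [ 0.6773 -0.2886  0.16  ] head (449,158) z~.04 [ 0.6693 -0.2835  0.04  ] side [ 0.675  -0.2912  0.16  ]
```

View pics/crop_top.png

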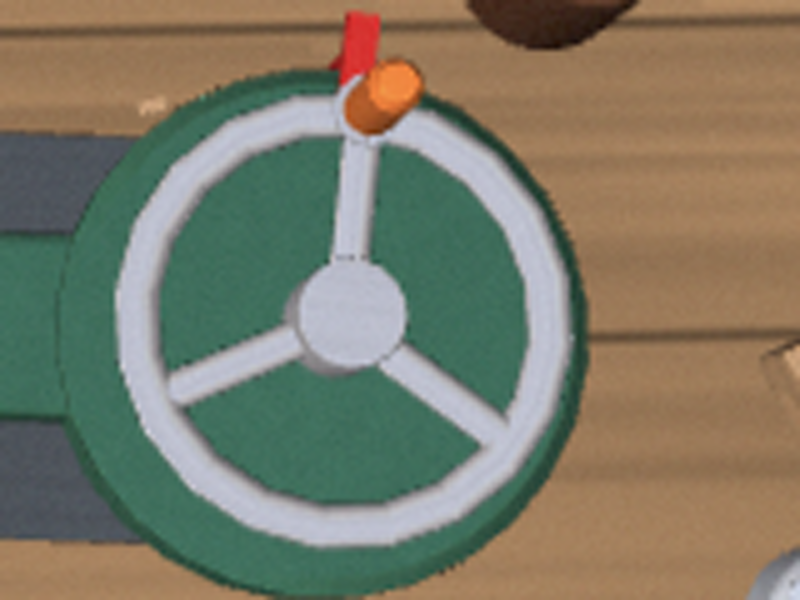

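View pics/crop_side.png

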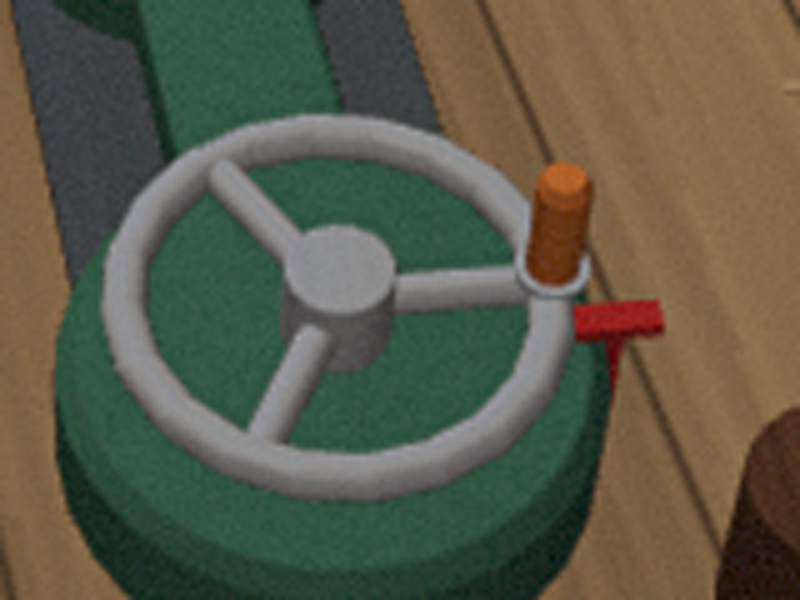

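```bash
python3 - <<'E'
from h import *
np.set_printoptions(precision=4,suppress=True)
T=manip.get_image("top");S=manip.get_image("side")
hub=tri([T,S],[(409.4,227.6),(348,298.6)]);ht=tri([T,S],[(419,182),(393,280.5)])
print(hub,ht,onplane(T,(409.4,227.6),.113),onplane(S,(348,298.6),.113),onplane(T,(419,182),.153),onplane(S,(393,280.5),.153))
s=manip.observe();print(s["time"],s["ee_pos"],s["joint_positions"])
E
```

```text
[ 0.5273 -0.1844  0.1134] [ 0.6005 -0.1957  0.1544] [ 0.5253 -0.1841  0.113 ] [ 0.5295 -0.1842  0.113 ] [ 0.5986 -0.1955  0.153 ] [ 0.6034 -0.1946  0.153 ]
0.45 [0.1824 0.4923 0.2313] [ 56.8735  17.93    85.815    0.0009  76.2619 -12.7983]
```

```bash
cat >> h.py <<'E'
AX=np.array([.527,-.184]); PHI0=np.radians(-8.)
def rows(wps,gap,s=None):
    """wps: list of (x,y,z,yaw_deg) absolute; prints rows relative to measured pose"""
    s=s or manip.observe(); R=np.array(s["tcp_rot"]);p=np.array(s["ee_pos"]); y0=np.degrees(np.arctan2(R[1,0],R[0,0]))
    print("t",round(s["time"],2),"tcp",p.round(4),"yaw",y0.round(1),"q",np.round(s["joint_positions"],1),"F",np.round(s["contact_force"],1))
    out=[]; prev=0
    for x,y,z,yaw in wps:
        d=R.T@(np.array([x,y,z])-p)*1000; t=-(yaw-y0)
        t=prev+(t-prev+180)%360-180; prev=t
        out.append([gap]+[round(float(v)) for v in d]+[round(float(np.radians(t)),2)])
    print(out)
def lin(a,b,n): a,b=np.array(a,float),np.array(b,float); return [a+(b-a)*(i+1)/n for i in range(n)]
E
python3 - <<'E'
from h import *
a=(.182,.492,.231,159.7); b=(.32,.22,.33,200); c=(.40,-.02,.33,231)
rows(lin(a,b,8),4)
E
```

```text
t 0.45 tcp [0.1824 0.4923 0.2313] yaw 159.7 q [ 56.9  17.9  85.8   0.   76.3 -12.8] F [-0.3  0.2  0.9]
[[4, -28, -26, -12, -0.09], [4, -56, -52, -24, -0.18], [4, -84, -78, -37, -0.26], [4, -112, -104, -49, -0.35], [4, -140, -130, -62, -0.44], [4, -168, -156, -74, -0.53], [4, -196, -182, -86, -0.62], [4, -224, -208, -99, -0.7]]
```

Call:
arm_command:
  targets:
    - [4, -28, -26, -12, -0.09]
    - [4, -56, -52, -24, -0.18]
    - [4, -84, -78, -37, -0.26]
    - [4, -112, -104, -49, -0.35]
    - [4, -140, -130, -62, -0.44]
    - [4, -168, -156, -74, -0.53]
    - [4, -196, -182, -86, -0.62]
    - [4, -224, -208, -99, -0.7]

```text
time: 1.25
ee_pos: [0.3204, 0.218, 0.3309]
tcp_rot: [[-0.94, -0.342, 0.0], [-0.342, 0.94, 0.0], [-0.0, -0.0, -1.0]]
contact_force: [0.8, 0.1, -0.4]
finger_gap: 0.047
```

```bash
python3 - <<'E'
from h import *
a=(.32,.22,.33,200); c=(.42,-.05,.33,231)
rows(lin(a,c,8),4)
E
```

```text
t 1.25 tcp [0.3204 0.218  0.3309] yaw -160.0 q [ 16.8  -3.4  95.5   0.   87.9 -93.2] F [ 0.8  0.1 -0.4]
[[4, 0, -34, 1, -0.07], [4, -1, -70, 1, -0.14], [4, -1, -106, 1, -0.2], [4, -1, -142, 1, -0.27], [4, -1, -178, 1, -0.34], [4, -2, -214, 1, -0.41], [4, -2, -250, 1, -0.47], [4, -2, -286, 1, -0.54]]
```

```bash
python3 - <<'E'
from h import *
a=(.32,.22,.33,200); c=(.43,-.06,.33,215)
rows(lin(a,c,8),4)
E
```

```text
t 1.25 tcp [0.3204 0.218  0.3309] yaw -160.0 q [ 16.8  -3.4  95.5   0.   87.9 -93.2] F [ 0.8  0.1 -0.4]
[[4, -1, -36, 1, -0.03], [4, -2, -73, 1, -0.07], [4, -3, -111, 1, -0.1], [4, -4, -148, 1, -0.13], [4, -5, -186, 1, -0.16], [4, -6, -224, 1, -0.2], [4, -7, -261, 1, -0.23], [4, -8, -299, 1, -0.26]]
```

Call:
arm_command:
  targets:
    - [4, -1, -36, 1, -0.03]
    - [4, -2, -73, 1, -0.07]
    - [4, -3, -111, 1, -0.1]
    - [4, -4, -148, 1, -0.13]
    - [4, -5, -186, 1, -0.16]
    - [4, -6, -224, 1, -0.2]
    - [4, -7, -261, 1, -0.23]
    - [4, -8, -299, 1, -0.26]

```text
time: 2.05
ee_pos: [0.4292, -0.0608, 0.3294]
tcp_rot: [[-0.822, -0.57, 0.0], [-0.57, 0.822, -0.0], [-0.0, -0.0, -1.0]]
contact_force: [0.4, 0.4, 0.6]
finger_gap: 0.045
```

```bash
python3 - <<'E'
from h import *
# tool start: 50mm (38deg) behind the handle on 75mm circle
f=PHI0+np.radians(40); P=AX+.075*np.array([np.cos(f),np.sin(f)]); print(P)
rows(lin((.43,-.06,.33,215),(*P,.24,219),8),4)
E
```

```text
[ 0.59060361 -0.14425606]
t 2.05 tcp [ 0.4292 -0.0608  0.3294] yaw -145.3 q [ -23.6    2.8   89.5    0.    87.7 -148.4] F [0.4 0.4 0.6]
[[4, -12, -20, 11, -0.01], [4, -22, -40, 22, -0.02], [4, -33, -60, 33, -0.03], [4, -43, -80, 44, -0.04], [4, -54, -100, 56, -0.05], [4, -64, -120, 67, -0.06], [4, -75, -140, 78, -0.07], [4, -85, -161, 90, -0.07]]
```

Call:
arm_command:
  targets:
    - [4, -12, -20, 11, -0.01]
    - [4, -22, -40, 22, -0.02]
    - [4, -33, -60, 33, -0.03]
    - [4, -43, -80, 44, -0.04]
    - [4, -54, -100, 56, -0.05]
    - [4, -64, -120, 67, -0.06]
    - [4, -75, -140, 78, -0.07]
    - [4, -85, -161, 90, -0.07]

```text
time: 2.85
ee_pos: [0.5912, -0.1436, 0.2388]
tcp_rot: [[-0.78, -0.625, 0.0], [-0.625, 0.78, -0.0], [-0.0, -0.0, -1.0]]
contact_force: [0.4, 0.1, 0.1]
finger_gap: 0.049
```

```bash
python3 - <<'E'
from h import *
f=PHI0+np.radians(40); P=AX+.075*np.array([np.cos(f),np.sin(f)])
rows(lin((*P,.24,219),(*P,.119,221),6),4)
for n in ["top","side"]: cv2.imwrite(f"pics/{n}1.png",manip.get_image(n)["pixels"])
E
```

```text
t 2.85 tcp [ 0.5912 -0.1436  0.2388] yaw -141.3 q [ -24.7   28.4   69.5    0.    82.1 -153.4] F [0.4 0.1 0.1]
[[4, 1, 0, 19, -0.01], [4, 1, 0, 39, -0.02], [4, 1, 0, 59, -0.02], [4, 1, 0, 80, -0.03], [4, 1, 0, 100, -0.03], [4, 1, 0, 120, -0.04]]
```

View pics/side1.png

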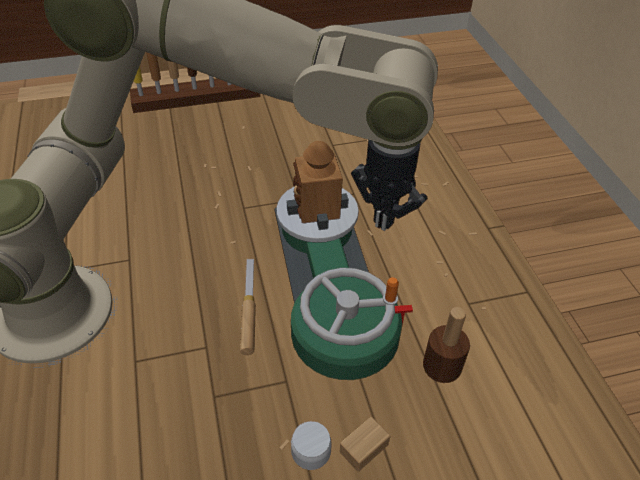

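The side view shows the shut fingers at about (385,215), above and behind the handle at (391,290), with a clear way down.

Call:
arm_command:
  targets:
    - [4, 1, 0, 20, -0.01]
    - [4, 1, 0, 39, -0.02]
    - [4, 1, 0, 59, -0.02]
    - [4, 1, 0, 80, -0.03]
    - [4, 1, 0, 100, -0.03]
    - [4, 1, 0, 120, -0.04]

```text
time: 3.55
ee_pos: [0.5893, -0.1436, 0.1192]
tcp_rot: [[-0.755, -0.656, 0.001], [-0.656, 0.755, -0.0], [-0.0, -0.001, -1.0]]
contact_force: [0.4, 0.1, 0.3]
finger_gap: 0.048
```

```bash
cat >> h.py <<'E'
def arc(d,n=8,r=.075,z=.119,gap=4,y0=220.,f0=np.radians(32.),k=310/360.):
    """tool goes on by d degrees clockwise along the circle in n rows"""
    s=manip.observe(); v=np.array(s["ee_pos"])[:2]-AX; f=np.arctan2(v[1],v[0])
    prog=(f0-f); prog=prog%(2*np.pi) if prog>-.3 else prog
    if globals().get("PMIN") is not None:
        while prog<PMIN: prog+=2*np.pi
    w=[]
    for i in range(n):
        p=prog+np.radians(d)*(i+1)/n; a=f0-p
        w.append((AX[0]+r*np.cos(a),AX[1]+r*np.sin(a),z,y0-k*np.degrees(p)))
    print("tool radius",np.linalg.norm(v).round(4),"prog deg",np.degrees(prog).round(1),"->",np.degrees(prog).round(1)+d)
    rows(w,gap,s)
E
python3 - <<'E'
from h import *
arc(16)
E
```

```text
tool radius 0.0743 prog deg 359.0 -> 375.0
t 3.55 tcp [ 0.5893 -0.1436  0.1192] yaw -139.0 q [ -24.7   33.9   79.2    0.    67.  -155.7] F [0.4 0.1 0.3]
[[4, 0, -3, 0, -0.84], [4, 0, -5, 0, -0.81], [4, 1, -8, 0, -0.78], [4, 1, -10, 0, -0.75], [4, 2, -13, 0, -0.72], [4, 3, -15, 0, -0.69], [4, 4, -18, 0, -0.66], [4, 5, -20, 0, -0.63]]
```

```bash
python3 - <<'E'
s=open('h.py').read()
i=s.index("def arc")
s=s[:i]+'''def arc(d,exp,n=8,r=.075,z=.119,gap=4,y0=220.,f0=np.radians(32.),k=310/360.):
    """tool goes on by d degrees clockwise along the circle in n rows; exp: expected progress, deg"""
    s=manip.observe(); v=np.array(s["ee_pos"])[:2]-AX; f=np.arctan2(v[1],v[0])
    prog=np.degrees(f0-f); prog=exp+(prog-exp+180)%360-180
    w=[]
    for i in range(n):
        p=prog+d*(i+1)/n; a=f0-np.radians(p)
        w.append((AX[0]+r*np.cos(a),AX[1]+r*np.sin(a),z,y0-k*p))
    print("tool radius",np.linalg.norm(v).round(4),"prog deg",prog.round(1),"->",prog.round(1)+d)
    rows(w,gap,s)
'''
open('h.py','w').write(s)
E
python3 -c "
from h import *
arc(24,0)"
```

```text
tool radius 0.0743 prog deg -1.0 -> 23.0
t 3.55 tcp [ 0.5893 -0.1436  0.1192] yaw -139.0 q [ -24.7   33.9   79.2    0.    67.  -155.7] F [0.4 0.1 0.3]
[[4, 0, -4, 0, 0.05], [4, 1, -8, 0, 0.09], [4, 2, -12, 0, 0.14], [4, 3, -15, 0, 0.18], [4, 5, -19, 0, 0.23], [4, 6, -23, 0, 0.27], [4, 8, -26, 0, 0.32], [4, 10, -29, 0, 0.36]]
```

```bash
python3 - <<'E'
from h import *
im=manip.get_image("side"); s=manip.observe()
p=np.array(s["ee_pos"]);R=np.array(s["tcp_rot"])
print(proj(im,p),proj(im,p-R[:,2]*.034),proj(im,p-R[:,2]*.073))
q=im["pixels"][200:330,310:470]; cv2.imwrite("pics/side2c.png",cv2.resize(q,None,fx=4.5,fy=4.5,interpolation=cv2.INTER_CUBIC))
w=manip.get_image("wrist")["pixels"];cv2.imwrite("pics/wrist2.png",w)
E
```

```text
[373.07874802 273.74929121] [374.75052641 261.07559868] [376.76490334 245.80467886]
```

View pics/side2c.png

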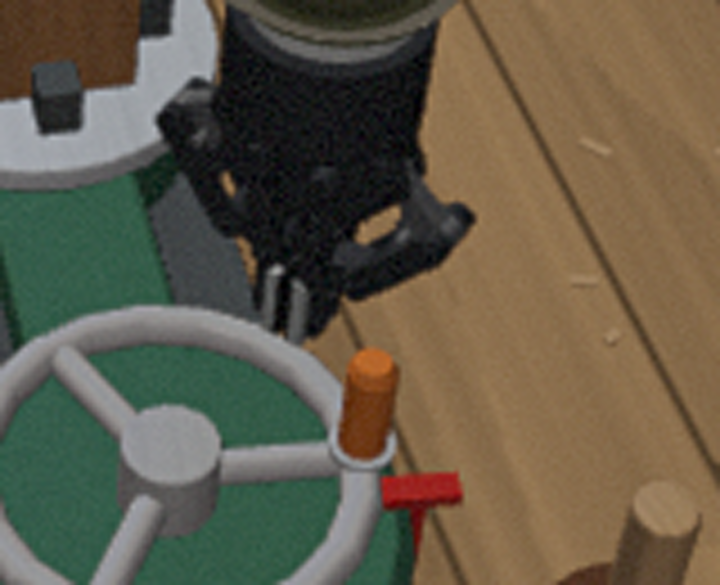

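View pics/wrist2.png

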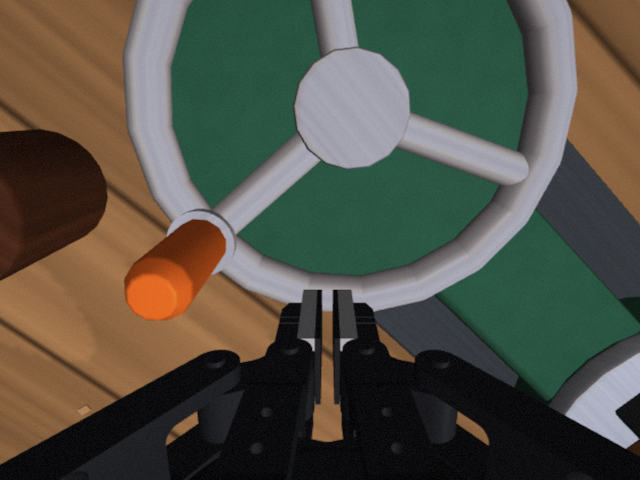

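The fingers' linkage flares sideways just above the tips. I'll turn the tool so that the flat side of the pads (tool x) does the pushing, and push in two halves to stay inside joint 6's range. First I back off and turn.

```bash
python3 - <<'E'
s=open('h.py').read()
i=s.index("def arc")
s=s[:i]+'''def arc(d,exp,n=8,r=.075,z=.119,gap=4,off=81.):
    """tool angle f (deg, world); goes clockwise by d deg; exp: expected f; yaw=f+off"""
    s=manip.observe(); v=np.array(s["ee_pos"])[:2]-AX; f=np.degrees(np.arctan2(v[1],v[0])); f=exp+(f-exp+180)%360-180
    w=[]
    for i in range(n):
        a=f-d*(i+1)/n; c=np.radians(a)
        w.append((AX[0]+r*np.cos(c),AX[1]+r*np.sin(c),z,a+off))
    print("tool radius",np.linalg.norm(v).round(4),"f",f.round(1),"->",f.round(1)-d)
    rows(w,gap,s)
'''
open('h.py','w').write(s)
E
python3 -c "
from h import *
c=np.radians(55);P=AX+.075*np.array([np.cos(c),np.sin(c)])
s=manip.observe();p=s['ee_pos']
rows(lin((*p,221),(*P,.119,221),4)+lin((*P,.119,221),(*P,.119,136),10),4)"
```

```text
t 3.65 tcp [ 0.5882 -0.1431  0.1175] yaw -139.0 q [ -24.8   34.    79.2    0.    67.  -155.7] F [-0.8 -0.4  0.7]
[[4, 0, 7, 0, -0.0], [4, 0, 14, -1, -0.0], [4, 0, 21, -1, -0.0], [4, 0, 27, -1, -0.0], [4, 0, 27, -1, 0.15], [4, 0, 27, -1, 0.3], [4, 0, 27, -1, 0.44], [4, 0, 27, -1, 0.59], [4, 0, 27, -1, 0.74], [4, 0, 27, -1, 0.89], [4, 0, 27, -1, 1.04], [4, 0, 27, -1, 1.19], [4, 0, 27, -1, 1.33], [4, 0, 27, -1, 1.48]]
```

Call:
arm_command:
  targets:
    - [4, 0, 9, -1, 0]
    - [4, 0, 18, -1, 0]
    - [4, 0, 27, -1, 0]
    - [4, 0, 27, -1, 0.14]
    - [4, 0, 27, -1, 0.28]
    - [4, 0, 27, -1, 0.42]
    - [4, 0, 27, -1, 0.56]
    - [4, 0, 27, -1, 0.7]

```text
time: 4.45
ee_pos: [0.5717, -0.123, 0.1211]
tcp_rot: [[-1.0, -0.01, 0.001], [-0.01, 1.0, -0.0], [-0.001, -0.0, -1.0]]
contact_force: [0.2, -0.1, 0.4]
finger_gap: 0.048
```

```bash
python3 -c "
from h import *
c=np.radians(55);P=AX+.075*np.array([np.cos(c),np.sin(c)])
c2=np.radians(42);P2=AX+.075*np.array([np.cos(c2),np.sin(c2)])
rows(lin((*P,.119,180),(*P,.119,136),6)+lin((*P,.119,136),(*P2,.119,123),2),4)"
```

```text
t 4.45 tcp [ 0.5717 -0.123   0.1211] yaw -179.4 q [ -23.6   31.2   83.3    0.    65.4 -114.2] F [ 0.2 -0.1  0.4]
[[4, 2, 0, 2, 0.14], [4, 2, 0, 2, 0.27], [4, 2, 0, 2, 0.39], [4, 2, 0, 2, 0.52], [4, 2, 0, 2, 0.65], [4, 2, 0, 2, 0.78], [4, -5, -5, 2, 0.89], [4, -11, -11, 2, 1.0]]
```

Call:
arm_command:
  targets:
    - [4, 1, 0, 1, 0.14]
    - [4, 1, 0, 1, 0.28]
    - [4, 1, 0, 1, 0.42]
    - [4, 1, 0, 1, 0.56]
    - [4, 1, 0, 1, 0.7]
    - [4, 1, 0, 1, 0.8]
    - [4, -5, -5, 1, 0.9]
    - [4, -11, -11, 1, 1.0]

```text
time: 5.25
ee_pos: [0.5831, -0.1338, 0.1203]
tcp_rot: [[-0.55, 0.835, 0.001], [0.835, 0.55, -0.0], [-0.001, 0.001, -1.0]]
contact_force: [-0.9, -0.8, -0.1]
finger_gap: 0.049
```

```bash
python3 -c "
from h import *
arc(22,42)"
```

```text
tool radius 0.0753 f 41.8 -> 19.799999999999997
t 5.25 tcp [ 0.5831 -0.1338  0.1203] yaw 123.4 q [-24.1  32.8  80.8   0.   66.4 -57.5] F [-0.9 -0.8 -0.1]
[[4, -4, 0, 1, 0.06], [4, -7, 0, 1, 0.11], [4, -11, 1, 1, 0.15], [4, -14, 0, 1, 0.2], [4, -18, 0, 1, 0.25], [4, -22, 0, 1, 0.3], [4, -25, -1, 1, 0.35], [4, -29, -2, 1, 0.39]]
```

Call:
arm_command:
  targets:
    - [4, -4, 0, 1, 0.05]
    - [4, -7, 0, 1, 0.1]
    - [4, -11, 0, 1, 0.15]
    - [4, -14, 0, 1, 0.2]
    - [4, -18, 0, 1, 0.25]
    - [4, -22, 0, 1, 0.3]
    - [4, -25, -1, 1, 0.35]
    - [4, -29, -2, 1, 0.39]

```text
time: 6.05
ee_pos: [0.5973, -0.1591, 0.1192]
tcp_rot: [[-0.193, 0.981, 0.001], [0.981, 0.193, -0.0], [-0.001, 0.001, -1.0]]
contact_force: [0.1, -0.9, 0.3]
finger_gap: 0.051
```

```bash
python3 -c "
from h import *
arc(20,20)"
```

```text
tool radius 0.0746 f 19.5 -> -0.5
t 6.05 tcp [ 0.5973 -0.1591  0.1192] yaw 101.1 q [-25.8  35.2  76.8   0.   67.9 -36.9] F [ 0.1 -0.9  0.3]
[[4, -3, 1, 0, 0.06], [4, -6, 1, 0, 0.1], [4, -10, 1, 0, 0.14], [4, -13, 1, 0, 0.19], [4, -16, 1, 0, 0.23], [4, -20, 1, 0, 0.27], [4, -23, 0, 0, 0.32], [4, -26, 0, 0, 0.36]]
```

Call:
arm_command:
  targets:
    - [4, -3, 0, 0, 0.05]
    - [4, -6, 0, 0, 0.1]
    - [4, -10, 1, 0, 0.14]
    - [4, -13, 1, 0, 0.19]
    - [4, -16, 1, 0, 0.23]
    - [4, -20, 1, 0, 0.27]
    - [4, -23, 0, 0, 0.32]
    - [4, -26, 0, 0, 0.36]

```text
time: 6.85
ee_pos: [0.6025, -0.1839, 0.1192]
tcp_rot: [[0.165, 0.986, 0.001], [0.986, -0.165, 0.001], [0.001, 0.001, -1.0]]
contact_force: [1.8, 4.1, 0.4]
finger_gap: 0.047
```

```bash
python3 - <<'E'
from h import *
arc(30,0)
im=manip.get_image("side"); q=im["pixels"][200:330,310:470]; cv2.imwrite("pics/side3c.png",cv2.resize(q,None,fx=4.5,fy=4.5,interpolation=cv2.INTER_CUBIC))
E
```

```text
tool radius 0.0755 f 0.1 -> -29.9
t 6.85 tcp [ 0.6025 -0.1839  0.1192] yaw 80.5 q [-27.6  36.6  74.4   0.1  68.9 -18.2] F [1.8 4.1 0.4]
[[4, -5, 0, 0, 0.06], [4, -10, 1, 0, 0.12], [4, -15, 1, 0, 0.19], [4, -20, 0, 0, 0.25], [4, -25, 0, 0, 0.32], [4, -29, -1, 0, 0.38], [4, -34, -3, 0, 0.45], [4, -39, -4, 0, 0.51]]
```

View pics/side3c.png

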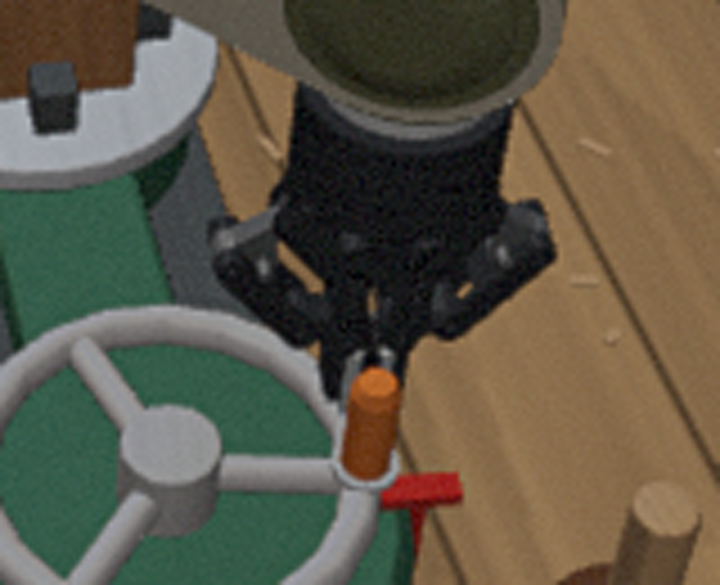

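The crop shows the flat of the pads behind the handle at (370,400), which has moved slightly on. The force is about 4.5 N, so I'll carry on.

Call:
arm_command:
  targets:
    - [4, -5, 0, 0, 0.06]
    - [4, -10, 1, 0, 0.12]
    - [4, -15, 1, 0, 0.19]
    - [4, -20, 0, 0, 0.25]
    - [4, -25, 0, 0, 0.32]
    - [4, -29, -1, 0, 0.38]
    - [4, -34, -3, 0, 0.45]
    - [4, -39, -4, 0, 0.51]

```text
time: 7.7
ee_pos: [0.5925, -0.2221, 0.1191]
tcp_rot: [[0.625, 0.78, 0.002], [0.78, -0.625, 0.0], [0.001, 0.001, -1.0]]
contact_force: [3.2, 2.3, 0.0]
finger_gap: 0.045
```

```bash
python3 - <<'E'
from h import *
arc(36,-30)
E
```

```text
tool radius 0.0757 f -30.2 -> -66.2
t 7.7 tcp [ 0.5925 -0.2221  0.1191] yaw 51.3 q [-31.2  36.9  73.9   0.1  69.1   7.5] F [3.2 2.3 0. ]
[[4, -6, 0, 0, 0.09], [4, -12, 0, 0, 0.17], [4, -18, 0, 0, 0.24], [4, -24, -1, 0, 0.32], [4, -29, -2, 0, 0.4], [4, -35, -4, 0, 0.48], [4, -41, -6, 0, 0.56], [4, -46, -8, 0, 0.64]]
```

Call:
arm_command:
  targets:
    - [4, -6, 0, 0, 0.09]
    - [4, -12, 0, 0, 0.17]
    - [4, -18, 0, 0, 0.24]
    - [4, -24, -1, 0, 0.32]
    - [4, -29, -2, 0, 0.4]
    - [4, -35, -4, 0, 0.48]
    - [4, -41, -6, 0, 0.56]
    - [4, -46, -8, 0, 0.64]

```text
time: 8.5
ee_pos: [0.5576, -0.2535, 0.1192]
tcp_rot: [[0.968, 0.252, 0.003], [0.252, -0.968, -0.001], [0.002, 0.002, -1.0]]
contact_force: [4.3, 0.7, -0.6]
finger_gap: 0.042
```

```bash
python3 - <<'E'
from h import *
arc(36,-66)
E
```

```text
tool radius 0.076 f -66.2 -> -102.2
t 8.5 tcp [ 0.5576 -0.2535  0.1192] yaw 14.6 q [-35.4  34.5  78.1   0.   67.3  40. ] F [ 4.3  0.7 -0.6]
[[4, -6, 0, 0, 0.08], [4, -12, 0, 0, 0.15], [4, -18, 0, 0, 0.23], [4, -24, -1, 0, 0.31], [4, -29, -2, 0, 0.39], [4, -35, -4, 0, 0.47], [4, -41, -6, 0, 0.55], [4, -46, -8, 0, 0.62]]
```

Call:
arm_command:
  targets:
    - [4, -6, 0, 0, 0.08]
    - [4, -12, 0, 0, 0.15]
    - [4, -18, 0, 0, 0.23]
    - [4, -24, -1, 0, 0.31]
    - [4, -29, -2, 0, 0.39]
    - [4, -35, -4, 0, 0.47]
    - [4, -41, -6, 0, 0.55]
    - [4, -46, -8, 0, 0.62]

```text
time: 9.3
ee_pos: [0.511, -0.2578, 0.1192]
tcp_rot: [[0.934, -0.357, 0.003], [-0.357, -0.934, -0.002], [0.003, 0.001, -1.0]]
contact_force: [4.4, -0.7, -1.5]
finger_gap: 0.046
```

```bash
python3 - <<'E'
from h import *
arc(36,-102)
E
```

```text
tool radius 0.0755 f -102.2 -> -138.2
t 9.3 tcp [ 0.511  -0.2578  0.1192] yaw -20.9 q [-38.5  29.8  85.9   0.   64.1  72.4] F [ 4.4 -0.7 -1.5]
[[4, -6, 0, 0, 0.08], [4, -12, 0, 0, 0.16], [4, -18, 0, 0, 0.24], [4, -24, -1, 0, 0.32], [4, -29, -2, 0, 0.4], [4, -35, -3, 0, 0.48], [4, -40, -5, 0, 0.55], [4, -46, -8, 0, 0.63]]
```

Call:
arm_command:
  targets:
    - [4, -6, 0, 0, 0.08]
    - [4, -12, 0, 0, 0.16]
    - [4, -18, 0, 0, 0.24]
    - [4, -24, -1, 0, 0.32]
    - [4, -29, -2, 0, 0.4]
    - [4, -35, -3, 0, 0.48]
    - [4, -40, -5, 0, 0.55]
    - [4, -46, -8, 0, 0.63]

```text
time: 10.1
ee_pos: [0.4709, -0.2343, 0.1192]
tcp_rot: [[0.544, -0.839, 0.003], [-0.839, -0.544, -0.003], [0.004, -0.001, -1.0]]
contact_force: [2.9, -3.3, -0.5]
finger_gap: 0.048
```

```bash
python3 - <<'E'
from h import *
arc(28,-138)
E
```

```text
tool radius 0.0754 f -138.1 -> -166.1
t 10.1 tcp [ 0.4709 -0.2343  0.1192] yaw -57.0 q [-39.2  24.6  94.2  -0.   61.  107.8] F [ 2.9 -3.3 -0.5]
[[4, -5, 0, 0, 0.06], [4, -9, 1, 0, 0.12], [4, -14, 1, 0, 0.18], [4, -18, 0, 0, 0.25], [4, -23, 0, 0, 0.31], [4, -27, -1, 0, 0.37], [4, -32, -2, 0, 0.43], [4, -36, -4, 0, 0.49]]
```

Call:
arm_command:
  targets:
    - [4, -5, 0, 0, 0.06]
    - [4, -9, 1, 0, 0.12]
    - [4, -14, 1, 0, 0.18]
    - [4, -18, 0, 0, 0.25]
    - [4, -23, 0, 0, 0.31]
    - [4, -27, -1, 0, 0.37]
    - [4, -32, -2, 0, 0.43]
    - [4, -36, -4, 0, 0.49]

```text
time: 10.9
ee_pos: [0.4544, -0.2019, 0.1192]
tcp_rot: [[0.086, -0.996, 0.002], [-0.996, -0.086, -0.003], [0.003, -0.002, -1.0]]
contact_force: [-0.5, -4.5, -1.3]
finger_gap: 0.05
```

```bash
python3 - <<'E'
from h import *
np.set_printoptions(precision=4,suppress=True)
s=manip.observe();p=s["ee_pos"]; v=p[:2]-AX; f=np.degrees(np.arctan2(v[1],v[0])); print(f,np.linalg.norm(v))
# back off 25 deg along the circle, then lift 70
a=np.radians(f+25);P=AX+.075*np.array([np.cos(a),np.sin(a)])
y0=np.degrees(np.arctan2(s["tcp_rot"][1,0],s["tcp_rot"][0,0]))
rows(lin((*p,y0),(*P,.119,y0+6),3)+lin((*P,.119,y0+6),(*P,.215,y0+30),5),4,s)
E
```

```text
-166.1268421945933 0.0748142333320158
t 10.9 tcp [ 0.4544 -0.2019  0.1192] yaw -85.1 q [-37.5  21.4  99.1  -0.1  59.3 137.6] F [-0.5 -4.5 -1.3]
[[4, 10, -4, 0, -0.03], [4, 20, -8, 0, -0.07], [4, 30, -12, 0, -0.1], [4, 30, -12, -19, -0.19], [4, 30, -12, -38, -0.27], [4, 30, -12, -57, -0.36], [4, 30, -12, -76, -0.44], [4, 31, -12, -96, -0.52]]
```

Call:
arm_command:
  targets:
    - [4, 10, -4, 0, -0.04]
    - [4, 20, -8, 0, -0.08]
    - [4, 30, -12, 0, -0.12]
    - [4, 30, -12, -20, -0.2]
    - [4, 30, -12, -40, -0.3]
    - [4, 30, -12, -60, -0.4]
    - [4, 30, -12, -80, -0.5]
    - [4, 30, -12, -95, -0.6]

```text
time: 11.7
ee_pos: [0.4688, -0.2302, 0.2152]
tcp_rot: [[0.639, -0.769, 0.002], [-0.769, -0.639, -0.002], [0.002, -0.0, -1.0]]
contact_force: [-0.4, 0.2, -0.8]
finger_gap: 0.047
```

Call:
arm_command:
  targets:
    - [4, 0, 0, 0, -0.14]
    - [4, 0, 0, 0, -0.28]
    - [4, 0, 0, 0, -0.42]
    - [4, 0, 0, 0, -0.56]
    - [4, 0, 0, 0, -0.7]
    - [4, 0, 0, 0, -0.84]
    - [4, 0, 0, 0, -0.98]
    - [4, 0, 0, 0, -1.12]

```text
time: 12.5
ee_pos: [0.4686, -0.23, 0.2139]
tcp_rot: [[0.97, 0.241, 0.001], [0.241, -0.97, -0.001], [0.0, 0.001, -1.0]]
contact_force: [0.4, -0.2, -0.1]
finger_gap: 0.043
```

Call:
arm_command:
  targets:
    - [4, 0, 0, 0, -0.14]
    - [4, 0, 0, 0, -0.28]
    - [4, 0, 0, 0, -0.42]
    - [4, 0, 0, 0, -0.56]
    - [4, 0, 0, 0, -0.7]
    - [4, 0, 0, 0, -0.84]
    - [4, 0, 0, 0, -0.98]
    - [4, 0, 0, 0, -1.12]

```text
time: 13.3
ee_pos: [0.4686, -0.23, 0.2139]
tcp_rot: [[0.206, 0.979, 0.001], [0.979, -0.206, -0.001], [-0.001, 0.001, -1.0]]
contact_force: [-0.5, 0.4, 0.5]
finger_gap: 0.049
```

```bash
python3 - <<'E'
from h import *
s=manip.observe();p=s["ee_pos"]; v=p[:2]-AX; f=np.degrees(np.arctan2(v[1],v[0])); print(f,np.linalg.norm(v))
a=np.radians(-141);P=AX+.075*np.array([np.cos(a),np.sin(a)])
y0=np.degrees(np.arctan2(s["tcp_rot"][1,0],s["tcp_rot"][0,0]));print(y0)
rows(lin((*p,y0),(*P,.119,-240+360),8),4,s)
im=manip.get_image("wrist");cv2.imwrite("pics/wrist4.png",im["pixels"])
im=manip.get_image("top");cv2.imwrite("pics/top4.png",im["pixels"])
E
```

```text
-141.74390769118406 0.07434480469868188
78.1288255278655
t 13.3 tcp [ 0.4686 -0.23    0.2139] yaw 78.1 q [-39.   18.3  87.9  -0.   73.7 -27.1] F [-0.5  0.4  0.5]
[[4, 0, 0, 12, -0.09], [4, 0, 0, 24, -0.18], [4, 0, 0, 36, -0.27], [4, -1, 0, 47, -0.37], [4, -1, 0, 59, -0.46], [4, -1, 0, 71, -0.55], [4, -1, 0, 83, -0.64], [4, -1, 0, 95, -0.73]]
```

View pics/wrist4.png

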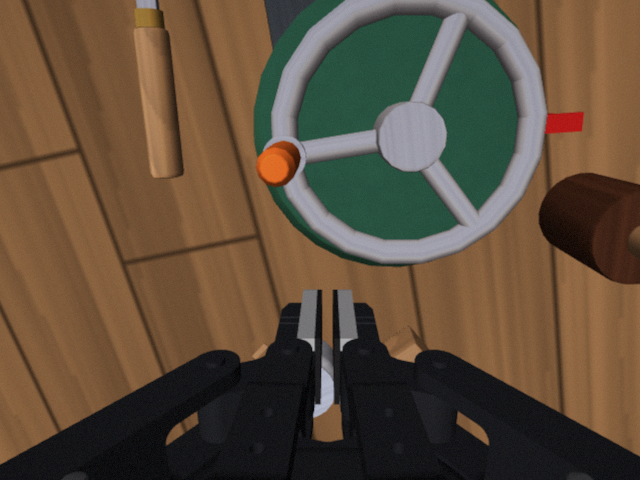

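The wrist view shows the handle at (278,165), opposite the red mark at (565,122), so it is about half a turn on. I'll descend behind it again with the +x face to push.

Call:
arm_command:
  targets:
    - [4, 0, 0, 0, -0.14]
    - [4, 0, 0, 5, -0.28]
    - [4, 0, 0, 10, -0.42]
    - [4, 0, 0, 20, -0.56]
    - [4, 0, 0, 35, -0.7]
    - [4, 0, 0, 55, -0.73]
    - [4, 0, 0, 75, -0.73]
    - [4, 0, 0, 95, -0.73]

```text
time: 14.2
ee_pos: [0.4688, -0.2302, 0.118]
tcp_rot: [[-0.49, 0.872, 0.001], [0.872, 0.49, -0.001], [-0.001, 0.0, -1.0]]
contact_force: [-0.7, -0.5, 0.7]
finger_gap: 0.049
```

```bash
python3 - <<'E'
from h import *
arc(24,-141,off=-99)
E
```

```text
tool radius 0.0744 f -141.6 -> -165.6
t 14.2 tcp [ 0.4688 -0.2302  0.118 ] yaw 119.4 q [-39.   24.3  94.8  -0.   60.8 -68.4] F [-0.7 -0.5  0.7]
[[4, 4, -1, -1, 0.05], [4, 8, -1, -1, 0.1], [4, 12, -2, -1, 0.16], [4, 16, -1, -1, 0.21], [4, 19, -1, -1, 0.26], [4, 23, -1, -1, 0.31], [4, 27, 0, -1, 0.37], [4, 31, 1, -1, 0.42]]
```

Call:
arm_command:
  targets:
    - [4, 4, -1, -1, 0.05]
    - [4, 8, -1, -1, 0.1]
    - [4, 12, -1, -1, 0.16]
    - [4, 16, -1, -1, 0.21]
    - [4, 19, -1, -1, 0.26]
    - [4, 23, -1, -1, 0.31]
    - [4, 27, 0, -1, 0.37]
    - [4, 31, 1, -1, 0.42]

```text
time: 15.0
ee_pos: [0.4543, -0.2027, 0.1197]
tcp_rot: [[-0.09, 0.996, 0.001], [0.996, 0.09, -0.001], [-0.001, 0.0, -1.0]]
contact_force: [0.4, -0.2, 0.3]
finger_gap: 0.047
```

```bash
python3 - <<'E'
from h import *
arc(30,-165,off=-99)
E
```

```text
tool radius 0.0751 f -165.6 -> -195.6
t 15.0 tcp [ 0.4543 -0.2027  0.1197] yaw 95.2 q [-37.6  21.4  99.   -0.   59.5 -42.7] F [ 0.4 -0.2  0.3]
[[4, 5, -1, 1, 0.06], [4, 10, -1, 1, 0.13], [4, 15, -1, 1, 0.19], [4, 20, -1, 1, 0.26], [4, 24, 0, 1, 0.32], [4, 29, 1, 1, 0.39], [4, 34, 2, 1, 0.45], [4, 39, 4, 1, 0.52]]
```

Call:
arm_command:
  targets:
    - [4, 3, 0, 0, 0.05]
    - [4, 7, -1, 0, 0.12]
    - [4, 12, -1, 0, 0.19]
    - [4, 17, -1, 1, 0.25]
    - [4, 23, 0, 1, 0.32]
    - [4, 29, 1, 1, 0.39]
    - [4, 34, 2, 1, 0.45]
    - [4, 39, 4, 1, 0.52]

```text
time: 15.8
ee_pos: [0.4546, -0.1642, 0.119]
tcp_rot: [[0.417, 0.909, 0.001], [0.909, -0.417, -0.002], [-0.002, 0.002, -1.0]]
contact_force: [-2.0, -3.8, 0.4]
finger_gap: 0.052
```

```bash
python3 - <<'E'
from h import *
arc(36,-195,off=-99)
E
```

```text
tool radius 0.075 f -195.3 -> -231.3
t 15.8 tcp [ 0.4546 -0.1642  0.119 ] yaw 65.3 q [-3.370e+01  1.990e+01  1.014e+02 -1.000e-01  5.860e+01 -9.000e+00] F [-2.  -3.8  0.4]
[[4, 6, -1, 0, 0.07], [4, 12, -1, 0, 0.15], [4, 18, -1, 0, 0.23], [4, 23, 0, 0, 0.31], [4, 29, 1, 0, 0.39], [4, 35, 3, 0, 0.47], [4, 40, 5, 0, 0.54], [4, 46, 7, 0, 0.62]]
```

Call:
arm_command:
  targets:
    - [4, 6, -1, 0, 0.07]
    - [4, 12, -1, 0, 0.15]
    - [4, 18, -1, 0, 0.23]
    - [4, 23, 0, 0, 0.31]
    - [4, 29, 1, 0, 0.39]
    - [4, 35, 3, 0, 0.47]
    - [4, 40, 5, 0, 0.54]
    - [4, 46, 7, 0, 0.62]

```text
time: 16.6
ee_pos: [0.4797, -0.125, 0.1189]
tcp_rot: [[0.868, 0.497, -0.0], [0.497, -0.868, -0.001], [-0.001, 0.001, -1.0]]
contact_force: [-3.6, -3.3, 2.2]
finger_gap: 0.048
```

```bash
python3 - <<'E'
from h import *
arc(36,-231,off=-99)
E
```

```text
tool radius 0.0756 f -231.3 -> -267.3
t 16.6 tcp [ 0.4797 -0.125   0.1189] yaw 29.8 q [-28.1  21.3  99.3  -0.1  59.4  32.1] F [-3.6 -3.3  2.2]
[[4, 6, 0, 0, 0.08], [4, 12, 0, 0, 0.16], [4, 18, 0, 0, 0.24], [4, 24, 1, 0, 0.32], [4, 29, 2, 0, 0.4], [4, 35, 3, 0, 0.47], [4, 41, 6, 0, 0.55], [4, 46, 8, 0, 0.63]]
```

Call:
arm_command:
  targets:
    - [4, 6, 0, 0, 0.08]
    - [4, 12, 0, 0, 0.16]
    - [4, 18, 0, 0, 0.24]
    - [4, 24, 1, 0, 0.32]
    - [4, 29, 2, 0, 0.4]
    - [4, 35, 3, 0, 0.47]
    - [4, 41, 6, 0, 0.55]
    - [4, 46, 8, 0, 0.63]

```text
time: 17.4
ee_pos: [0.5233, -0.1083, 0.1187]
tcp_rot: [[0.994, -0.11, -0.001], [-0.11, -0.994, -0.0], [-0.001, 0.0, -1.0]]
contact_force: [-3.3, 0.0, 3.1]
finger_gap: 0.048
```

```bash
python3 - <<'E'
from h import *
arc(36,-267,off=-99)
E
```

```text
tool radius 0.0758 f -267.2 -> -303.2
t 17.4 tcp [ 0.5233 -0.1083  0.1187] yaw -6.3 q [-24.2  25.7  92.6  -0.   61.8  72.1] F [-3.3  0.   3.1]
[[4, 6, 0, 0, 0.08], [4, 12, 0, 0, 0.16], [4, 18, 0, 0, 0.23], [4, 24, 1, 0, 0.31], [4, 29, 2, 0, 0.39], [4, 35, 3, 0, 0.47], [4, 41, 5, 0, 0.55], [4, 46, 8, 0, 0.63]]
```

Call:
arm_command:
  targets:
    - [4, 6, 0, 0, 0.08]
    - [4, 12, 0, 0, 0.16]
    - [4, 18, 0, 0, 0.23]
    - [4, 24, 1, 0, 0.31]
    - [4, 29, 2, 0, 0.39]
    - [4, 35, 3, 0, 0.47]
    - [4, 41, 5, 0, 0.55]
    - [4, 46, 8, 0, 0.63]

```text
time: 18.2
ee_pos: [0.5683, -0.1205, 0.1186]
tcp_rot: [[0.739, -0.674, -0.001], [-0.674, -0.739, 0.001], [-0.001, 0.0, -1.0]]
contact_force: [-2.8, 2.7, 2.1]
finger_gap: 0.048
```

```bash
python3 - <<'E'
from h import *
arc(24,-303,off=-99)
for n in ["top","side"]:
    im=manip.get_image(n);cv2.imwrite(f"pics/{n}5.png",im["pixels"])
E
```

```text
tool radius 0.0758 f -303.0 -> -327.0
t 18.2 tcp [ 0.5683 -0.1205  0.1186] yaw -42.4 q [-23.5  31.   84.1   0.   65.  108.9] F [-2.8  2.7  2.1]
[[4, 4, 0, 0, 0.05], [4, 8, 0, 0, 0.1], [4, 12, 0, 0, 0.15], [4, 16, 0, 0, 0.2], [4, 20, 0, 0, 0.26], [4, 24, 1, 0, 0.31], [4, 27, 1, 0, 0.36], [4, 31, 2, 0, 0.41]]
```

View pics/top5.png

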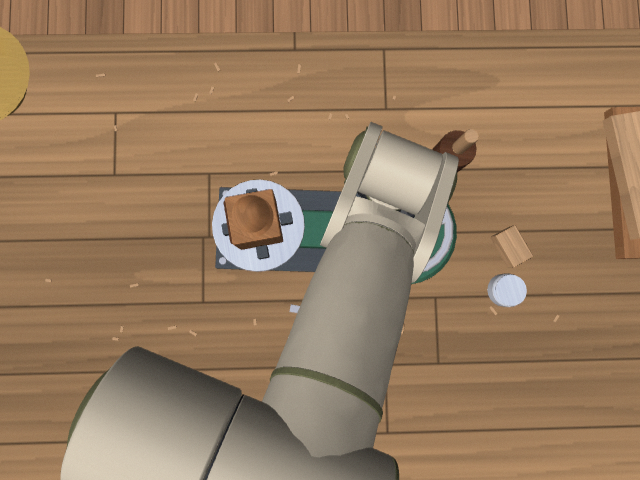

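View pics/side5.png

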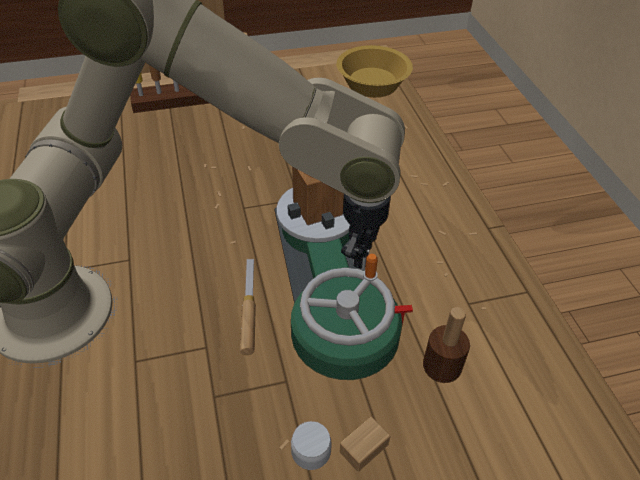

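View pics/top4.png

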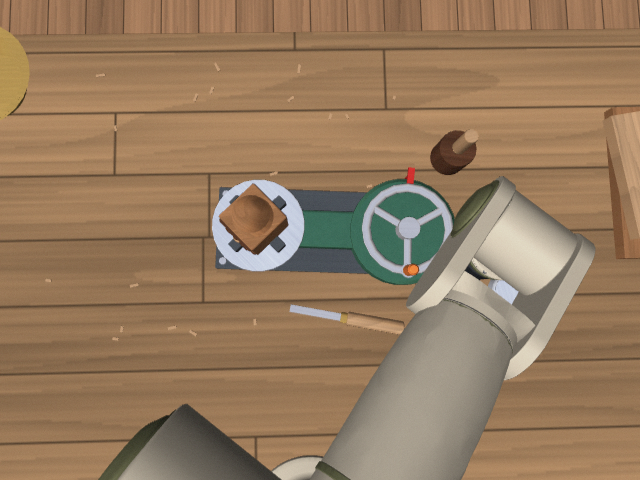

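The side view shows the handle's top at about (371,257), still being pushed towards the mark at (403,308). From this I'll measure the handle's angle and its lead over the tool.

```bash
cat >> h.py <<'E'
def handle_side(im,cl=False):
    p=im["pixels"]; h=cv2.cvtColor(p,cv2.COLOR_BGR2HSV).astype(int)
    m=(h[...,0]>=6)&(h[...,0]<=14)&(h[...,1]>210)&(h[...,2]>90)
    m[:230]=0;m[340:]=0;m[:,:280]=0;m[:,430:]=0
    s,c,l=comps(m,1)[0]
    v,u=np.nonzero(l); return s,c,u,v
E
python3 - <<'E'
from h import *
np.set_printoptions(precision=4,suppress=True)
S=manip.get_image("side");T=manip.get_image("top")
for fn in ["side0","side5"]:
    im=dict(S);im["pixels"]=cv2.imread(f"pics/{fn}.png")
    s,c,u,v=handle_side(im); print(fn,s,c)
    # centroid ~ mid-handle
    for z in (.127,):
        X=onplane(im,c,z)[:2]-np.array([.5295,-.1842]); print(np.linalg.norm(X),np.degrees(np.arctan2(X[1],X[0])))
q=cv2.imread("pics/side5.png")[230:330,300:430]; cv2.imwrite("pics/side5c.png",cv2.resize(q,None,fx=5,fy=5,interpolation=cv2.INTER_CUBIC))
X=onplane(T,(412,268.5),.153)[:2]-np.array([.5253,-.1841]);print("top4",X,np.degrees(np.arctan2(X[1],X[0])))
E
```

```text
side0 [386, 290, 6, 11, 21] [388.0, 296.62]
0.06740799936702352 -19.301262612198204
side5 [369, 262, 6, 10, 16] [371.12, 266.75]
0.07435646486825956 40.87541957116314
top4 [-0.0736  0.0067] 174.8141140769439
```

View pics/side5c.png

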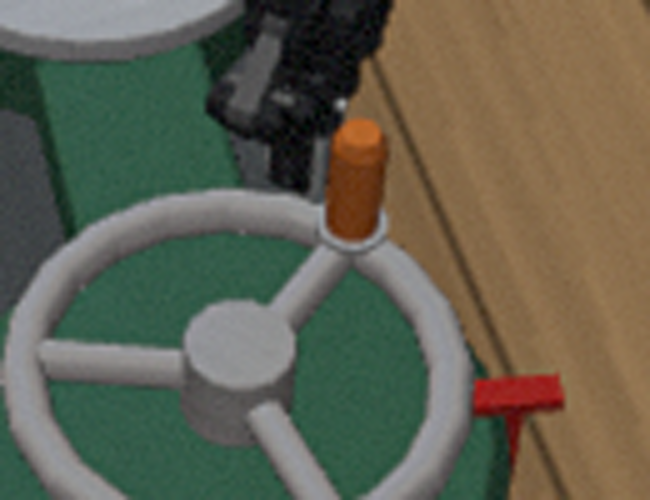

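```bash
python3 - <<'E'
from h import *
S=manip.get_image("side")
for uv in [(372.2,256.6),(393,280.5)]:
    X=onplane(S,uv,.153)[:2]-np.array([.5295,-.1842]); print(np.linalg.norm(X),np.degrees(np.arctan2(X[1],X[0])))
arc(24,-303,off=-99)
E
```

```text
0.07496151991403827 41.29578288298841
0.07458430394637905 -8.042288004545178
tool radius 0.0753 f -303.5 -> -327.5
t 18.45 tcp [ 0.5685 -0.1212  0.1185] yaw -42.0 q [-23.6  31.   84.1  -0.   64.9 108.4] F [-0.8  0.4  0.6]
[[4, 4, 0, 0, 0.06], [4, 8, 0, 0, 0.11], [4, 12, -1, 0, 0.17], [4, 16, 0, 0, 0.22], [4, 20, 0, 0, 0.27], [4, 24, 1, 0, 0.32], [4, 27, 1, 0, 0.38], [4, 31, 2, 0, 0.43]]
```

Call:
arm_command:
  targets:
    - [4, 4, 0, 0, 0.06]
    - [4, 8, 0, 0, 0.11]
    - [4, 12, 0, 0, 0.17]
    - [4, 16, 0, 0, 0.22]
    - [4, 20, 0, 0, 0.27]
    - [4, 24, 1, 0, 0.32]
    - [4, 27, 1, 0, 0.38]
    - [4, 31, 2, 0, 0.43]

```text
time: 19.25
ee_pos: [0.5901, -0.1427, 0.1185]
tcp_rot: [[0.395, -0.919, -0.0], [-0.919, -0.395, 0.001], [-0.001, -0.0, -1.0]]
contact_force: [-0.3, 2.8, 1.2]
finger_gap: 0.046
```

```bash
python3 - <<'E'
from h import *
arc(20,-327,off=-99)
E
```

```text
tool radius 0.0754 f -326.8 -> -346.8
t 19.25 tcp [ 0.5901 -0.1427  0.1185] yaw -66.7 q [-24.7  34.   79.    0.   67.  132.1] F [-0.3  2.8  1.2]
[[4, 3, 0, -1, 0.03], [4, 7, 0, -1, 0.07], [4, 10, -1, -1, 0.11], [4, 13, -1, -1, 0.16], [4, 16, -1, -1, 0.2], [4, 20, 0, -1, 0.25], [4, 23, 0, -1, 0.29], [4, 26, 0, -1, 0.33]]
```

Call:
arm_command:
  targets:
    - [4, 3, 0, 0, 0.03]
    - [4, 7, 0, 0, 0.07]
    - [4, 10, -1, 0, 0.11]
    - [4, 13, -1, 0, 0.16]
    - [4, 16, -1, 0, 0.2]
    - [4, 20, 0, 0, 0.25]
    - [4, 23, 0, 0, 0.29]
    - [4, 26, 0, 0, 0.33]

```text
time: 20.05
ee_pos: [0.6007, -0.167, 0.1185]
tcp_rot: [[0.076, -0.997, 0.0], [-0.997, -0.076, 0.001], [-0.001, -0.0, -1.0]]
contact_force: [0.1, 3.5, 0.8]
finger_gap: 0.049
```

```bash
python3 - <<'E'
from h import *
arc(4.7,-347,n=4,off=-99)
im=manip.get_image("side");cv2.imwrite("pics/side6.png",im["pixels"])
q=im["pixels"][230:330,300:430]; cv2.imwrite("pics/side6c.png",cv2.resize(q,None,fx=5,fy=5,interpolation=cv2.INTER_CUBIC))
E
```

```text
tool radius 0.0756 f -347.0 -> -351.7
t 20.05 tcp [ 0.6007 -0.167   0.1185] yaw -85.6 q [-26.3  35.9  75.7   0.   68.3 149.3] F [0.1 3.5 0.8]
[[4, 2, 0, -1, 0.03], [4, 3, 0, -1, 0.05], [4, 5, 0, -1, 0.07], [4, 6, 0, -1, 0.09]]
```

View pics/side6c.png

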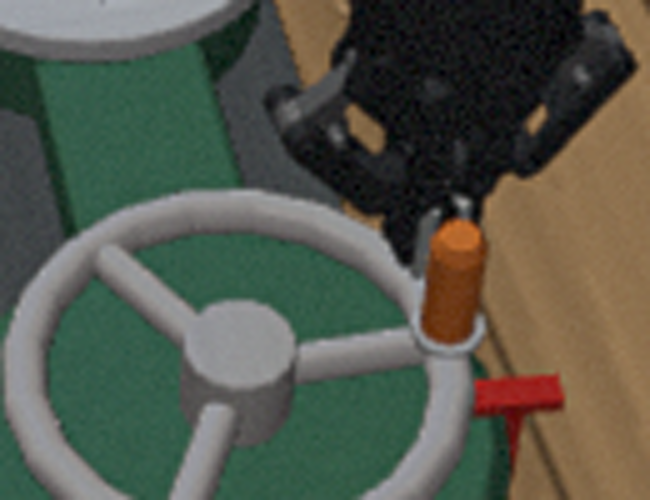

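```bash
python3 - <<'E'
from h import *
S=manip.get_image("side")
for uv in [(392,276.6),(393.4,280.6)]:
    X=onplane(S,uv,.153)[:2]-np.array([.5295,-.1842]); print(np.linalg.norm(X),np.degrees(np.arctan2(X[1],X[0])))
E
```

```text
0.07505130727774245 -1.4452459637144477
0.07521503520795926 -8.25576665923315
```

The handle's top is at about (392,277) against (393.4,280.6) at the start, roughly 6° short. I'll push 7 mm more.

Call:
arm_command:
  targets:
    - [4, 2, 0, 0, 0.02]
    - [4, 4, 0, 0, 0.05]
    - [4, 6, 0, 0, 0.07]
    - [4, 7, 0, 0, 0.08]
    - [4, 7, 0, 0, 0.08]

```text
time: 20.65
ee_pos: [0.6013, -0.1746, 0.1184]
tcp_rot: [[-0.003, -1.0, 0.0], [-1.0, 0.003, -0.0], [0.0, -0.0, -1.0]]
contact_force: [0.3, 1.9, 1.4]
finger_gap: 0.045
```

```bash
python3 - <<'E'
from h import *
arc(-24,-352,n=6,off=-99)
im=manip.get_image("side");cv2.imwrite("pics/side7.png",im["pixels"])
for a,n in ((cv2.imread("pics/side0.png"),"0"),(im["pixels"],"7")):
    q=a[245:325,345:425]; cv2.imwrite(f"pics/hc{n}.png",cv2.resize(q,None,fx=5,fy=5,interpolation=cv2.INTER_CUBIC))
cv2.imwrite("pics/hc.png",np.hstack([cv2.imread("pics/hc0.png"),cv2.imread("pics/hc7.png")]))
E
```

```text
tool radius 0.0749 f -352.8 -> -328.8
t 20.65 tcp [ 0.6013 -0.1746  0.1184] yaw -90.2 q [-26.9  36.2  75.2  -0.   68.5 153.3] F [0.3 1.9 1.4]
[[4, -5, 1, -1, -0.04], [4, -10, 2, -1, -0.11], [4, -15, 3, -1, -0.18], [4, -20, 5, -1, -0.25], [4, -25, 8, -1, -0.32], [4, -29, 10, -1, -0.39]]
```

View pics/hc.png

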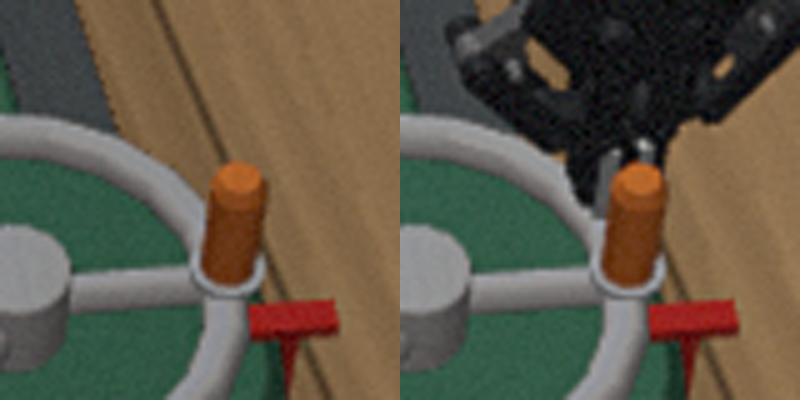

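Side by side, the start (left) and now (right) show the handle in the same place relative to the red mark, within about a pixel. Now I'll back off and lift clear.

Call:
arm_command:
  targets:
    - [4, -6, 1, 0, -0.02]
    - [4, -14, 3, 0, -0.05]
    - [4, -22, 6, 0, -0.1]
    - [4, -30, 10, 0, -0.15]
    - [4, -32, 10, -20, -0.2]
    - [4, -34, 10, -60, -0.2]
    - [4, -34, 10, -105, -0.2]
    - [4, -34, 10, -150, -0.2]

```text
time: 21.5
ee_pos: [0.5907, -0.1396, 0.2699]
tcp_rot: [[0.198, -0.98, -0.001], [-0.98, -0.198, -0.0], [-0.0, 0.001, -1.0]]
contact_force: [1.0, 0.1, 0.4]
finger_gap: 0.045
```

```bash
python3 - <<'E'
from h import *
s=manip.observe();p=s["ee_pos"];y0=np.degrees(np.arctan2(s["tcp_rot"][1,0],s["tcp_rot"][0,0]))
rows(lin((*p,y0),(.40,-.06,.33,y0),8),4,s)
E
```

```text
t 21.5 tcp [ 0.5907 -0.1396  0.2699] yaw -78.6 q [-24.3  27.4  66.5  -0.   86.2 144.2] F [1.  0.1 0.4]
[[4, -14, 21, -7, 0.0], [4, -29, 43, -15, 0.0], [4, -43, 64, -22, 0.0], [4, -58, 86, -30, 0.0], [4, -72, 107, -37, 0.0], [4, -87, 128, -45, 0.0], [4, -101, 150, -52, 0.0], [4, -116, 171, -60, 0.0]]
```

Call:
arm_command:
  targets:
    - [4, -14, 21, -10, 0]
    - [4, -29, 43, -20, 0]
    - [4, -43, 64, -30, 0]
    - [4, -58, 86, -40, 0]
    - [4, -72, 107, -50, 0]
    - [4, -87, 128, -55, 0]
    - [4, -101, 150, -60, 0]
    - [4, -116, 171, -60, 0]

```text
time: 22.3
ee_pos: [0.3996, -0.0595, 0.3286]
tcp_rot: [[0.198, -0.98, 0.001], [-0.98, -0.198, -0.001], [0.001, -0.001, -1.0]]
contact_force: [-0.1, 0.8, 0.4]
finger_gap: 0.045
```

```bash
python3 - <<'E'
from h import *
s=manip.observe();p=s["ee_pos"];y0=np.degrees(np.arctan2(s["tcp_rot"][1,0],s["tcp_rot"][0,0]))
rows(lin((*p,y0),(.30,.22,.33,y0+40),8),4,s)
E
```

```text
t 22.3 tcp [ 0.3996 -0.0595  0.3286] yaw -78.6 q [-25.2  -1.1  93.6  -0.   87.5 143.4] F [-0.1  0.8  0.4]
[[4, -37, 5, 0, -0.09], [4, -73, 11, 0, -0.17], [4, -110, 16, -1, -0.26], [4, -147, 21, -1, -0.35], [4, -184, 26, -1, -0.44], [4, -220, 32, -1, -0.52], [4, -257, 37, -1, -0.61], [4, -294, 42, -2, -0.7]]
```

Call:
arm_command:
  targets:
    - [4, -37, 5, 0, -0.09]
    - [4, -73, 11, 0, -0.17]
    - [4, -110, 16, 0, -0.26]
    - [4, -147, 21, 0, -0.35]
    - [4, -184, 26, 0, -0.44]
    - [4, -220, 32, 0, -0.52]
    - [4, -257, 37, 0, -0.61]
    - [4, -294, 42, 0, -0.7]

```text
time: 23.1
ee_pos: [0.3006, 0.2212, 0.3283]
tcp_rot: [[0.785, -0.619, 0.001], [-0.619, -0.785, -0.0], [0.001, -0.0, -1.0]]
contact_force: [1.6, -0.6, -0.7]
finger_gap: 0.044
```

```bash
python3 - <<'E'
from h import *
np.set_printoptions(precision=4,suppress=True)
T=manip.get_image("top");S=manip.get_image("side")
cv2.imwrite("pics/top8.png",T["pixels"]);cv2.imwrite("pics/side8.png",S["pixels"])
for n,im,(u,v) in (("top",T,(409,225)),("side",S,(350,305))):
    a=cv2.imread(f"pics/{n}0.png")[v-60:v+60,u-60:u+80];b=im["pixels"][v-60:v+60,u-60:u+80]
    cv2.imwrite(f"pics/cmp_{n}.png",cv2.resize(np.hstack([a,b]),None,fx=2.8,fy=2.8,interpolation=cv2.INTER_CUBIC))
    d=cv2.absdiff(cv2.imread(f"pics/{n}0.png"),im["pixels"]).max(2)
    for s,c,l in comps(cv2.medianBlur((d>40).astype(np.uint8),3),10): print(n,"changed",s,c)
    for nm,px in (("start",cv2.imread(f"pics/{n}0.png")),("now",im["pixels"])):
        h=cv2.cvtColor(px,cv2.COLOR_BGR2HSV).astype(int)
        m=(h[...,0]>=6)&(h[...,0]<=16)&(h[...,1]>190)&(h[...,2]>120)
        mm=np.zeros_like(m); mm[v-60:v+10,u-20:u+60]=1
        for s,c,l in comps(m&mm,1): print(n,nm,"orange",s,c)
E
```

```text
top changed [0, 360, 165, 120, 14277] [81.8, 430.5]
top changed [226, 195, 4, 22, 54] [227.35, 205.81]
top changed [236, 245, 22, 4, 54] [246.44, 246.63]
top changed [262, 246, 15, 3, 35] [268.43, 247.23]
top changed [225, 229, 3, 9, 25] [225.92, 232.72]
top start orange [408, 178, 15, 14, 73] [413.22, 185.53]
top now orange [408, 181, 16, 11, 71] [413.94, 186.2]
side changed [136, 0, 54, 81, 2658] [163.85, 31.38]
side changed [56, 212, 28, 56, 899] [71.39, 236.33]
side changed [98, 0, 28, 45, 881] [112.72, 19.08]
side changed [0, 240, 36, 41, 758] [19.42, 259.87]
side changed [0, 278, 51, 22, 550] [17.94, 291.02]
side changed [32, 210, 27, 21, 231] [44.93, 220.08]
side changed [17, 148, 13, 29, 148] [22.72, 161.54]
side changed [99, 45, 14, 20, 146] [104.75, 56.69]
side changed [40, 228, 23, 18, 140] [48.92, 236.09]
side changed [0, 235, 23, 15, 115] [11.59, 240.97]
side start orange [388, 278, 9, 9, 60] [391.77, 281.87]
side now orange [388, 278, 9, 9, 61] [392.21, 282.1]
```

View pics/cmp_top.png

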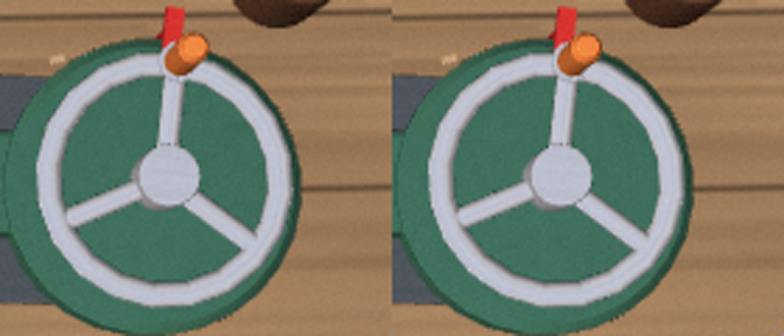

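View pics/cmp_side.png

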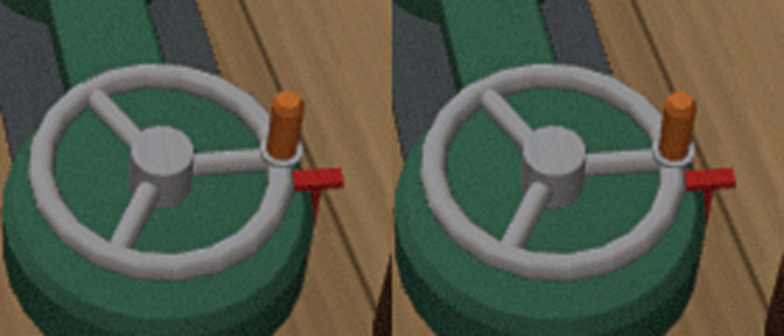

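View pics/top8.png

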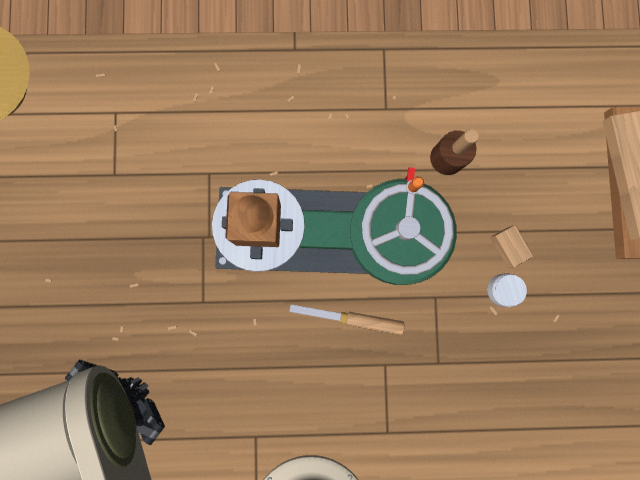

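Wheel and handle match the start pictures within about half a pixel (about 1 mm, 0.01–0.02 rad). The block has turned a quarter, nothing else on the bench has changed, and the arm is clear. I'm handing in.

```bash
python3 -c "
from station import manip
print(manip.observe()['qvel'].round(2)); print(manip.close_job())"
```

```text
[-5.6  -0.37  0.62 -1.56 -0.03 -0.81]
the job is handed in; nothing more can be done
None
```

I pushed the wheel clockwise through one full turn by its handle. I used the flat side of the nearly shut fingertips, in two half-turn pushes so the last wrist joint stayed inside its range. The wrist force read about 5 N or less whenever I checked while pushing, but it was only sampled between moves. Then I backed off and moved the arm clear, handing in at about 23 s.

- **Wheel:** in the last pictures the handle is back at the red mark in both views. Its outline is within about 1 pixel of the start pictures, which I estimate as 0.01–0.02 rad.
- **Turntable:** the block looks a quarter turn on. I judged this by eye from the top view and did not measure the angle.
- **Loose things:** the mallet, tin, offcut and chisel showed no change between the start and end pictures. The mallet is still standing.
- **Checks that disagreed:** the two cameras differed by about 4 mm on the wheel centre, so I used the point midway. Just before the final nudge, estimates of how far the handle was short ranged from about 4.5° to 6.6°. The last picture comparison settled this.
- **At hand-in:** joint 1 was still settling from the retreat at about 6 °/s, well away from everything. No verdict was reported.

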